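# Push a gauge blade past the felt depth stop of a tilted gap block

## Task

Take the wide-bladed gauge out of its stand and slide the blade down the slot of the tilted gap block, past the light drag of the dust shutter inside, until you feel the much stiffer depth stop, whose height nobody knows beforehand. From that point press the stop in by about 3 mm and no more (it stays where it is pushed), then let go and leave the gauge standing in the slot on it. Guide the gauge in rather than dropping it, and leave the narrow gauge and the other things where they are.

Things in the scene. Friction and masses are not known exactly. Their poses are not given: they have to be found in the camera images.
- wide_gauge: gauge to use: steel blade 40 mm wide, 5 mm thick, on a black handle 54 mm wide, 14 mm thick; 135 mm long, 0.10 to 0.16 kg. Origin: middle of the blade's end edge. z runs along the blade to the handle (handle from 85 to 135 mm), x across the thickness, y across the width. Starts upright in one of the stand's two pockets, blade down, with play of 1.5 mm across the thickness, 3 mm across the width.
- narrow_gauge: the other gauge: same handle, thickness and length, but a blade only 24 mm wide; stands in the other pocket and stays there. Same frame as the wide gauge.
- stand: fixed grey block 64 x 168 x 60 mm with two upright pockets 46 x 8 mm, 55 mm deep, 45 mm either side of its middle along its y. Origin: centre of its underside, z up.
- gap_block: fixed aluminium block, slotted face 56 x 82 mm, 80 mm deep. The slot's axis leans 35 degrees from vertical, its mouth tipped roughly towards the robot. Origin: centre of the slot's mouth, 105 mm above the bench. z points out of the slot along its axis, x across the gap, y along the slot. Slot 7 x 44 mm with 3 mm chamfers round the mouth, open below as far as the depth stop goes.
- reagent_bottle: white reagent bottle with a blue cap, 68 mm across, 120 mm tall, a bystander. Origin: centre of its underside.
- label_roll: white roll of labels, 74 mm across, 30 mm tall, a bystander. Origin: centre of its underside.
- fixture: the gap block's fixed dark base plate, 150 x 130 x 14 mm, with two grey cheeks 76 mm tall that hold the block. Origin: centre of its underside, 23 mm behind the mouth; z up.
- shutter: small dust shutter that starts 12 mm down the slot. The blade pushes it ahead with a steady drag of about 6 N at any depth; it does not spring back and is not the stop. Origin: its upper face; axes as the gap block's.
- depth_stop (a joint): how far the stop has been pressed in along the slot's axis: 0 m at the start, 0.010 m at most; it stays where it is pushed. The stop is hidden in the slot; the blade's end meets it somewhere 38 to 56 mm below the mouth, different each time. It gives way at about 14 N, on top of the shutter's 6 N.
Mind the look-alikes: they are no part of the job. What is shaped like the wide_gauge but green or orange is not meant.

How it is judged:
By the outcome, as a careful person would: the job done as asked, in the order asked, and still so for the second after the job is handed in, with the robot touching nothing.
It also fails if it takes over 38 s, if anything falls off the work surface, if the arm or the gripper's body presses on something with over 40 N, if the wrist force passes 120 N, or if a joint passes its speed limit or range.

## Robot

A 6-joint arm with a two-finger parallel gripper is mounted at the origin on a cart in front of the work surface, level with it; the furniture and walls round the work are solid. World frame = base frame: x ahead of the robot, y to its left, z up, the work surface at z = 0. Lengths are in m, angles in degrees, forces in N, time in s.
With the tool pointing down it reaches from about 0.325 to 0.775 m from the base axis. Payload 9.3 kg.
Tool frame: the origin (TCP) lies midway between the tips of the shut fingers; the grasp point (between the pads) lies 19 mm behind it; z points along the fingers, y is the line along which they close (so a half turn about z gives the same grasp; the last joint's range is limited). The gripper opens to 85 mm and grips with 20 to 120 N. Pads are 22 mm wide; open, the fingers measure 114 mm over their backs; the gripper's body (76 mm by 85 mm) begins 54 mm behind the grasp point. The pads swing forward as they close: fully open they stand 13 mm farther back than shut.
Start: joints at [55.886, 14.817, 1.232, 76.415, 0, 81.257], TCP at [0.236, 0.497, 0.231] pointing down, gripper open.
Joint ranges: [-174.27, 174.27], [-52.1, 104.24], [-59.71, 78.15], [-110.17, 111.67], [-87.03, 83.33], [-180, 180]. Speed limits (degrees/s): [127.2, 127.2, 159.86, 180, 180, 180].

## Interface

Orientations are given as [roll, pitch, yaw] about the fixed x, y, z axes, in that order (R = Rz(yaw) Ry(pitch) Rx(roll)).
In Python, from cell import telemetry, viewer, workorder, models gives the robot as it stands.
- The arm moves only by the shell command python3 -m jog 'ROWS' [OPENING] [FORCE]. ROWS is JSON, a list that holds one entry, the list of rows, each a list of 4 numbers: the shift along the tool's x, y, z in m, then the turn about the tool's z in degrees. In form: [[[dx, dy, dz, twist], ...]]. A call has 1 to 10 rows; each row shifts and turns the commanded pose from where the row before left it, along the tool's axes as they then stand; what a row does not reach is not made up. A row lasts 1/8 s, in which the tool goes at most 62.5 mm and 10.7 degrees, less where a joint would pass 70% of its speed; a pose out of reach is approached as far as the arm can. A call with a gripper value outside its range is refused whole. OPENING is the finger opening in m, from 0 to 0.0854, set as the call begins (- or left out, the last holds). The fingers move at their own pace and stop on an object; FORCE is the grip in N (left out, the last holds). Time passes only in rows, so rows that do not move let the fingers close. It gives the time, the measured TCP pose, the force, the opening and the grip force at its end, in the units of the state.
- telemetry.sense(): the state, without advancing time (a new reading comes with each control period).
- viewer.camera(name): name is "scene" or "top" or "wrist"; returns the picture (480x640x3 uint8, red, green, blue); there is no depth.
- viewer.calibration(name): a dict with "intrinsics" (3x3 intrinsics, pixels), "cam_to_world" (4x4, takes a point from camera to world coordinates). Camera axes: x right, y down, z forward; pixel columns grow to the right and rows downward; lengths in m; the calibration is good to about 2 mm. A picture is of the moment at which its call begins: read the wrist's pose just before it. calibration takes no time and is no camera call; for the wrist camera it gives the pose at the moment of the call.
- workorder.sign_off(): hands the job in; it is judged then, once.
Trained networks look in the newest picture that a camera, given by its name, has taken for a name from the list of things; names that differ only in an ending like _2 or _b are one class to them, and where a whole thing is asked for, a point or a joint stands for the part that bears it (a point fixed in the world has none). Each returns a list of dicts, best first, with "score" (0 to 1); they miss things now and then, are a little off and sometimes report something else, mostly with a low value. They report only what shows in the picture. A call takes as long as a camera call. They do not tell look-alikes from the thing itself.
- models.cut_out(camera, name): "region" (480x640 bool, what is visible of it) and "box" ([left, top, right, bottom] in pixels, round what is visible of it).
The state is a dict: "time_s": time; "q": joint angles; "qvel": joint speeds; "joint_efforts": joint torques, N m; "ee_pos": TCP position; "tool_rot": TCP orientation; "contact_force": force on the tool from outside, world axes, zero at the start; "moment": the same for the moment, N m; "width": opening from 0.0 (shut) to 1.0 (fully open); "gripper_force": force on a finger pad.
Only numpy, scipy, OpenCV 4.12 (cv2) and the standard library are available. Lean on these libraries where they do the work, as an engineer would, in place of code of your own. Each camera call takes 0.05 s, during which the arm holds its last target. There are 200 camera calls.

## Working session

There is one attempt and no reset: what is moved stays moved. The work goes in short steps, Python scripts to look and compute and a shell command to move; the robot and the scene stay as the last step left them, time stands still between calls to the robot, and variables do not carry over. Pictures are saved under pics/ and viewed, at most 12 in all, crops included, and the job is handed in when it is done.

```bash
mkdir -p pics; ls; python3 - <<'E'
from cell import telemetry, viewer, models
import cv2,numpy as np
np.set_printoptions(precision=4,suppress=True)
s=telemetry.sense(); print(s)
ims=[]
for c in("scene","top"):
    im=viewer.camera(c); cv2.imwrite(f"pics/{c}0.png",im[:,:,::-1]); 
    k=viewer.calibration(c); print(c,np.array(k["intrinsics"]).tolist()); print(np.array(k["cam_to_world"]))
    for n in("wide_gauge","narrow_gauge","stand","gap_block","fixture"):
        for d in models.cut_out(c,n)[:3]: print(c,n,round(d["score"],2),d["box"],d["region"].sum())
E
```

```text
pics
{'time_s': 0.0, 'q': array([55.8879, 14.8502,  1.1881, 76.4167,  0.0013, 81.2584]), 'qvel': array([-0.0324, -0.0423,  0.0791, -0.0453,  0.0442,  0.0598]), 'joint_efforts': array([  0.0006, -55.5641,  34.453 ,   0.0138,  -0.0002,   0.    ]), 'ee_pos': array([0.2355, 0.4967, 0.2307]), 'tool_rot': array([-179.9224,   -0.0133,  154.6295]), 'contact_force': array([ 0.0646, -0.6511,  0.0773]), 'moment': array([ 0.0024, -0.0163,  0.0008]), 'gripper_force': 0.0, 'width': 0.9979700855714952}
scene [[512.0225404140323, 0.0, 317.3165433311269], [0.0, 512.0225404140323, 237.4592597824591], [0.0, 0.0, 1.0]]
[[ 0.4805 -0.6786  0.5556 -0.007 ]
 [-0.8768 -0.3577  0.3214 -0.0389]
 [-0.0193 -0.6416 -0.7668  0.7381]
 [ 0.      0.      0.      1.    ]]
scene wide_gauge 0.92 [278.6, 191.7, 311.7, 250.5] 1408
scene wide_gauge 0.79 [288.6, 297.8, 320.2, 369.2] 1276
scene wide_gauge 0.67 [258.6, 240.0, 294.5, 283.8] 1021
scene narrow_gauge 0.78 [220.3, 217.5, 248.1, 258.9] 783
scene stand 0.58 [207.0, 243.0, 313.4, 320.7] 4135
scene gap_block 0.94 [368.0, 179.6, 428.5, 235.9] 1790
scene fixture 0.81 [342.6, 180.0, 442.1, 279.8] 5350
top [[470.1685800004572, 0.0, 314.452282767732], [0.0, 470.1685800004572, 240.92401500994512], [0.0, 0.0, 1.0]]
[[-0.1656 -0.9655  0.2011  0.3189]
 [-0.9862  0.1624 -0.0326  0.2535]
 [-0.0012 -0.2037 -0.979   0.9111]
 [ 0.      0.      0.      1.    ]]
top wide_gauge 0.95 [261.5, 231.3, 290.7, 254.1] 531
top wide_gauge 0.91 [290.7, 297.6, 324.6, 306.6] 339
top wide_gauge 0.7 [363.6, 318.9, 374.3, 351.2] 390
top narrow_gauge 0.74 [238.6, 298.5, 271.8, 315.9] 343
top stand 0.63 [236.5, 285.1, 336.6, 330.5] 2762
top fixture 0.58 [306.8, 145.5, 381.7, 229.6] 4717
```

View pics/scene0.png

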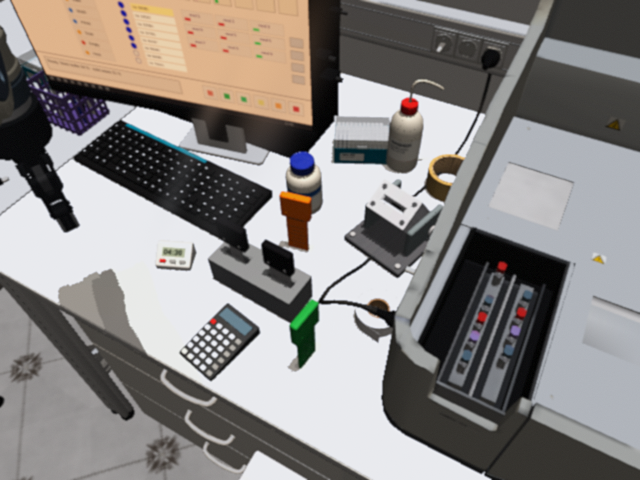

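View pics/top0.png

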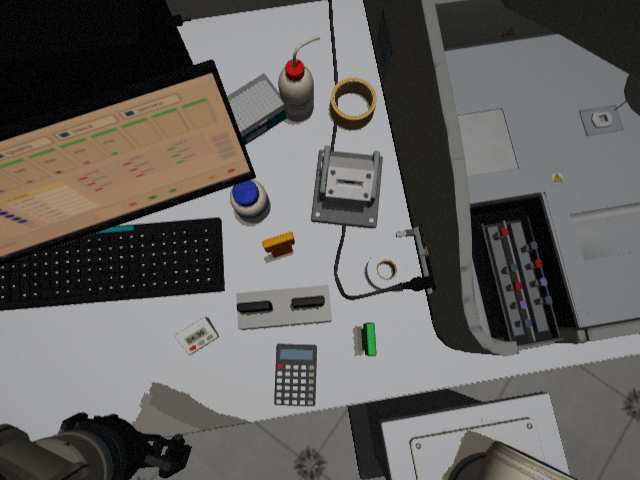

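The stand is in the middle, with the black gauges at about (278,257) and (232,237) in the scene view. The block sits at about (398,210) in the scene view, with its slot at about (350,183) in the top view. I'll zoom in to tell the wide gauge from the narrow one.

```bash
python3 - <<'E'
import cv2,numpy as np
s=cv2.imread("pics/scene0.png");t=cv2.imread("pics/top0.png")
z=lambda im,x,y,w,h:cv2.resize(im[y:y+h,x:x+w],(400,300),interpolation=cv2.INTER_CUBIC)
m=np.vstack([np.hstack([z(s,204,220,120,90),z(s,340,170,112,84)]),np.hstack([z(t,230,270,112,84),z(t,300,140,96,72)])])
cv2.imwrite("pics/m1.png",m)
E
```

```text
(no output)
```

View pics/m1.png

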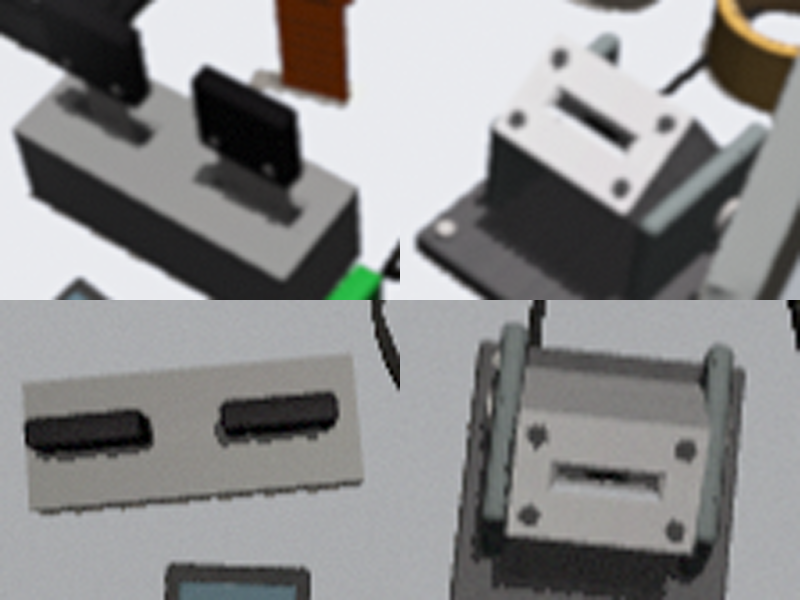

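```bash
cat > h.py <<'E'
import numpy as np
from scipy.spatial.transform import Rotation as R
from scipy.optimize import least_squares
from cell import telemetry, viewer, models
np.set_printoptions(precision=4,suppress=True)
def cal(c):
    k=viewer.calibration(c); return np.array(k["intrinsics"]),np.array(k["cam_to_world"])
def proj(k,P):
    p=(np.atleast_2d(P)-k[1][:3,3])@k[1][:3,:3]; q=p@k[0].T; return q[:,:2]/q[:,2:]
def ray(k,uv,z):
    d=k[1][:3,:3]@np.linalg.solve(k[0],[*uv,1.]); o=k[1][:3,3]; return o+d*(z-o[2])/d[2]
def blockR(yaw,lean=35):  # mouth axis leaning towards heading yaw(deg)
    return R.from_euler('z',yaw,degrees=True)*R.from_euler('y',lean,degrees=True)
E
python3 - <<'E'
from h import *
S,T=cal("scene"),cal("top")
st=np.array([[236.7,293.2],[328.6,285.4],[331.4,321.2],[239.8,328.8]])
w=np.array([ray(T,u,.06) for u in st]); print(w, np.linalg.norm(np.diff(w,axis=0),axis=1))
ss=np.array([[208.5,259],[311.4,276.4],[288.9,304]])
def mod(p):
    a=np.radians(p[2]);ux=np.array([np.cos(a),np.sin(a),0]);uy=np.array([-np.sin(a),np.cos(a),0])
    c=np.array([p[0],p[1],.06]); return np.array([c+sx*.032*ux+sy*.084*uy for sx,sy in((1,1),(1,-1),(-1,-1),(-1,1))])
f=lambda p:np.r_[(proj(T,mod(p))-st).ravel(),(proj(S,mod(p)[[3,1,2]])-ss).ravel()]
d=w[0]-w[3]; r=least_squares(f,[*w.mean(0)[:2],np.degrees(np.arctan2(d[1],d[0]))]); print("stand",r.x,r.fun)
a=np.radians(r.x[2])
for s in(1,-1): print("pocket",r.x[0]-s*.045*np.sin(a),r.x[1]+s*.045*np.cos(a))
ht=np.array([[537,436],[686,450],[676,531],[529,515]],float);ht=(ht-[400,300])*.24+[300,140]
hs=np.array([[560,58],[666,124],[621,187],[517,119]],float);hs=(hs-[400,0])*.28+[340,170]
def mb(p):
    r=blockR(p[2]); return np.array([p[0],p[1],.105])+r.apply([[sx*p[3],sy*p[4],0] for sx,sy in((-1,-1),(-1,1),(1,1),(1,-1))])
g=lambda p:np.r_[(proj(T,mb(p))-ht).ravel(),(proj(S,mb(p))-hs).ravel()]
m=ray(T,(349.7,183.9),.105);best=min((least_squares(g,[m[0],m[1],y,.02,sg*.033]) for y in(180,150,210) for sg in(1,-1)),key=lambda r:r.cost)
print("block",best.x,best.fun)
print("check slot ends",ray(T,(336.5,182.8),.105),ray(T,(363.1,184.9),.105))
s=telemetry.sense();k=cal("wrist");tr=R.from_euler('xyz',s["tool_rot"],degrees=True)
print("cam in tool",tr.inv().apply(k[1][:3,3]-s["ee_pos"]),"\n",tr.as_matrix().T@k[1][:3,:3],k[0])
E
```

```text
[[0.4218 0.3797 0.06  ]
 [0.4082 0.2135 0.06  ]
 [0.3443 0.2196 0.06  ]
 [0.3581 0.3827 0.06  ]] [0.1668 0.0642 0.1637]
stand [ 0.3831  0.2993 -4.7256] [-0.3359 -0.0235  0.3402 -0.0143  0.7692 -0.1569 -1.6344  0.2686 -0.6347
 -0.4202  0.8252  0.0559  0.4751  0.6713]
pocket 0.38683480797011494 0.34409706006814134
pocket 0.37942029722800896 0.25440299654967213
block [  0.5769   0.1475 164.2661   0.0179   0.032 ] [-0.1528 -0.0822 -0.1553  0.2273 -0.3951 -0.0242 -0.2727  0.174   0.1048
  0.0282  0.1213  0.0446  0.3665  0.1566  0.2882  0.1654]
check slot ends [0.5831 0.1699 0.105 ] [0.5712 0.1235 0.105 ]
cam in tool [ 0.0842  0.0002 -0.1424] 
 [[-0.0004 -0.945  -0.3269]
 [ 1.     -0.0001 -0.0009]
 [ 0.0008 -0.3269  0.945 ]] [[366.5566   0.     318.2337]
 [  0.     366.5566 243.3071]
 [  0.       0.       1.    ]]
```

The fits agree to under 1 px for the block and within about 2 px for the stand. Stand: (0.383, 0.299), yaw -4.7°. Block mouth: (0.577, 0.148), leaning towards heading 164°. Next I'll move so the wrist camera sees the gauges obliquely.

```bash
python3 -m jog '[[[-0.0175,-0.046,0,0],[-0.0175,-0.046,0,0],[-0.0175,-0.046,0,0],[-0.0175,-0.046,0,0],[0,0,0,-10],[0,0,0,-10],[0,0,0,0]]]' 0.0854 30
python3 - <<'E'
from h import *; import cv2
k=cal("wrist"); im=viewer.camera("wrist"); 
for n in("wide_gauge","narrow_gauge"):
    for d in models.cut_out("wrist",n)[:3]: print(n,round(d["score"],2),d["box"])
G=[[.3868,.3441,.1],[.3794,.2544,.1]]
p=proj(k,G);print(p,k[1][:3,3])
cv2.imwrite("pics/w1full.png",im[:,:,::-1])
x0=int(np.clip(p[:,0].mean()-160,0,320));y0=int(np.clip(p[:,1].mean()-110,0,240))
print(x0,y0);cv2.imwrite("pics/w1.png",cv2.resize(im[y0:y0+240,x0:x0+320,::-1],(800,600)))
E
```

```text
time_s: 1.48
ee_pos: [0.2201, 0.3006, 0.2315]
tool_rot: [180.0, 0.0, 174.5]
contact_force: [-0.1, 0.8, -0.6]
width: 1.0
gripper_force: 0.0
wide_gauge 0.87 [249.3, 367.0, 317.5, 437.6]
wide_gauge 0.83 [318.4, 405.6, 348.4, 444.3]
wide_gauge 0.67 [142.7, 268.7, 207.8, 360.2]
narrow_gauge 0.75 [356.4, 363.2, 423.3, 437.3]
[[382.3383 397.7625]
 [285.1155 398.7843]] [0.1363 0.3086 0.3738]
173 240
```

View pics/w1.png

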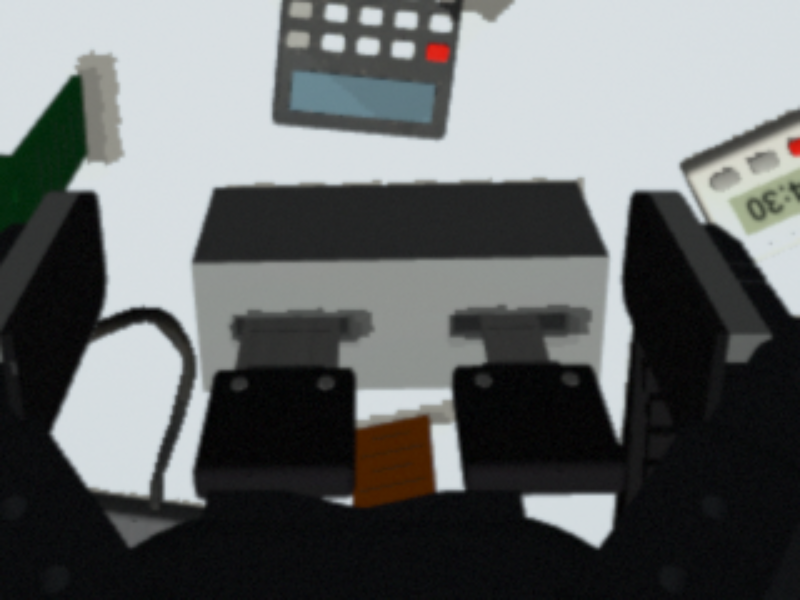

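The wide gauge is the one at the picture's left (world y ≈ 0.254): its blade nearly fills the pocket, while the right-hand blade is clearly narrow. I'll refine its position.

```bash
python3 - <<'E'
from h import *
k=cal("wrist"); c=lambda x,y:(173+x/2.5,240+y/2.5)
print("stand corners near/far",[ray(k,c(*u),.06) for u in((194,262),(607,257),(203,388),(603,386))])
print("blade@60",ray(k,c(236,327),.06),ray(k,c(342,325),.06))
print("pocket",ray(k,c(234,325),.06),ray(k,c(370,322),.06))
print("hbot",ray(k,c(222,372),.09),ray(k,c(356,370),.09))
print("htop",ray(k,c(195,492),.14),ray(k,c(356,490),.14))
# solid estimate: predicted outline of gauge at pocket pose
for x,y in((.3794,.2544),(.381,.2544)):
    r=R.from_euler('z',-4.7,degrees=True)
    P=r.apply([[-.007,-.027,.09],[-.007,.027,.09],[-.007,-.027,.14],[-.007,.027,.14]])+[x,y,0]
    print((proj(k,P)-[173,240])*2.5)
s=telemetry.sense();a=np.radians(s["tool_rot"][2]);d=np.array([.3794,.2544])-s["ee_pos"][:2]
print(s["tool_rot"],"dx",d@[np.cos(a),np.sin(a)],"dy",d@[np.sin(a),-np.cos(a)])
E
```

```text
stand corners near/far [array([0.3446, 0.2204, 0.06  ]), array([0.3583, 0.385 , 0.06  ]), array([0.4066, 0.2144, 0.06  ]), array([0.4219, 0.3826, 0.06  ])]
blade@60 [0.3772 0.2327 0.06  ] [0.3805 0.2762 0.06  ]
pocket [0.3762 0.232  0.06  ] [0.3801 0.2878 0.06  ]
hbot [0.374  0.2317 0.09  ] [0.378  0.2825 0.09  ]
htop [0.3794 0.2293 0.14  ] [0.3836 0.2823 0.14  ]
[[210.877  364.5555]
 [353.5772 362.8235]
 [186.7509 470.7646]
 [351.9687 468.8683]]
[[211.5158 367.9939]
 [354.0026 366.2676]
 [187.5322 474.5606]
 [352.464  472.6714]]
[-179.9985    0.0004  174.4396] dx -0.16309023033937026 dy -0.03072361298373204
```

```bash
python3 -m jog '[[[-0.055,-0.0096,0,0],[-0.055,-0.0096,0,0],[-0.055,-0.0096,0,0],[0,0,0,-0.8],[0,0,0.046,0],[0,0,0.046,0],[0,0,0.046,0],[0,0,0,0]]]' 0.075 30
python3 -m jog '[[[0,0,0,0],[0,0,0,0],[0,0,0,0],[0,0,0,0]]]' 0.04 30
python3 - <<'E'
from h import *; import cv2
cv2.imwrite("pics/w2.png",viewer.camera("wrist")[:,:,::-1]); print(telemetry.sense())
E
```

```text
time_s: 2.62
ee_pos: [0.3793, 0.2561, 0.0913]
tool_rot: [-179.8, -0.3, 175.4]
contact_force: [-0.1, -0.3, 0.8]
width: 0.877
gripper_force: 0.0
time_s: 3.12
ee_pos: [0.3826, 0.2571, 0.095]
tool_rot: [179.9, 0.2, 175.4]
contact_force: [-0.1, -1.1, 7.9]
width: 0.628
gripper_force: 33.7
{'time_s': 3.175, 'q': array([ 23.444 ,  11.0472, -24.865 ,  53.8972,   0.0082,  28.0206]), 'qvel': array([ 0.0794, -0.0285,  0.0654, -0.0004,  0.1026,  0.026 ]), 'joint_efforts': array([ -0.0248, -41.9906,  27.6215,  -0.4086,  -0.0843,   0.0087]), 'ee_pos': array([0.3826, 0.2571, 0.095 ]), 'tool_rot': array([179.9032,   0.1645, 175.4233]), 'contact_force': array([-0.2926,  0.6208,  8.0668]), 'moment': array([-0.0343,  0.2767,  0.0027]), 'gripper_force': 33.65681290626526, 'width': 0.6344074978595078}
```

View pics/w2.png

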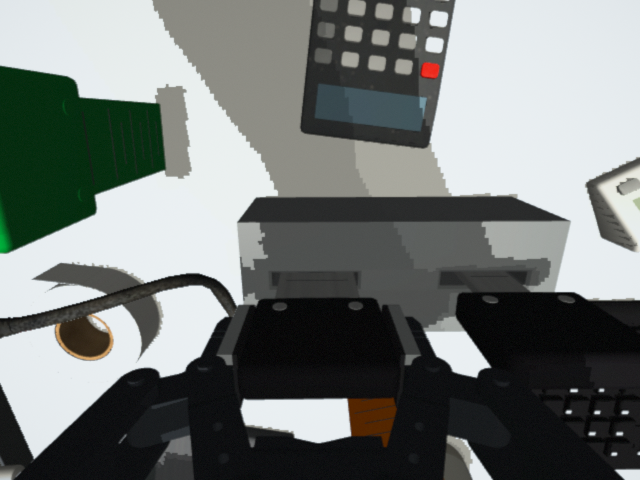

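The gauge is held by its handle edges at 54 mm opening. The tool can't tilt, so the gauge has to be pivoted 35° in the grip. I'll lift until the tip is only about 5 mm in the pocket, then lean the gauge over the pocket edge.

```bash
python3 -m jog '[[[0,0,-0.016,0],[0,0,-0.016,0],[0,0,-0.018,0],[0,0,0,0],[0,0,0,0]]]' 0.04 30
python3 -m jog '[[[0.0015,0,0,0],[0.0067,0,0.0001,0],[0.0066,0,0.0004,0],[0.0066,0,0.0008,0],[0.0065,0,0.0013,0],[0.0064,0,0.0017,0],[0.0064,0,0.002,0],[0,0,0,0]]]' 0.04 22
python3 - <<'E'
from h import *; import cv2
k=cal("scene");im=viewer.camera("scene")
cv2.imwrite("pics/s2.png",cv2.resize(im[130:330,170:450,::-1],(800,571))); print(telemetry.sense()["contact_force"],telemetry.sense()["moment"])
E
```

```text
time_s: 3.8
ee_pos: [0.3815, 0.2565, 0.1431]
tool_rot: [180.0, 0.0, 175.4]
contact_force: [-0.3, -0.5, -1.8]
width: 0.626
gripper_force: 33.3
time_s: 4.8
ee_pos: [0.3403, 0.26, 0.1368]
tool_rot: [180.0, -0.0, 175.5]
contact_force: [1.3, -0.2, -1.3]
width: 0.626
gripper_force: 29.2
[ 0.2168 -0.0369 -1.2409] [-0.0111 -0.0324  0.0205]
```

View pics/s2.png

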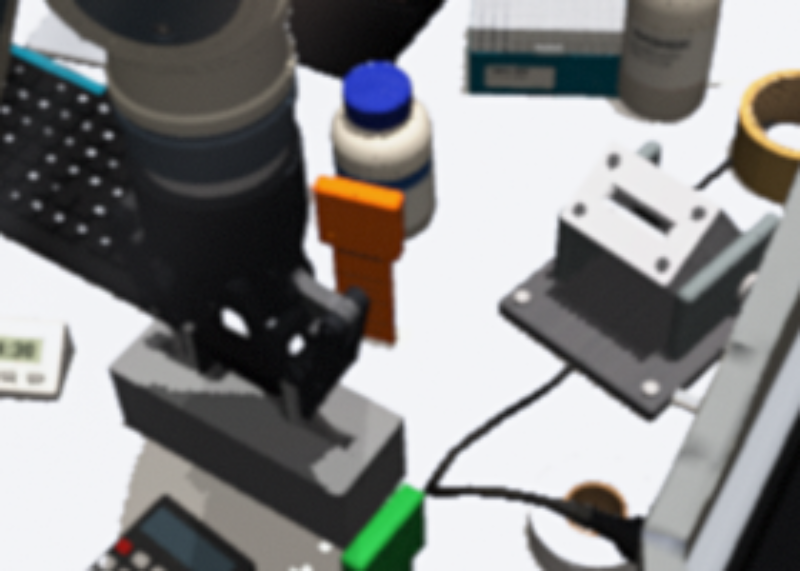

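The handle is leaning back towards the robot with the tip still in the pocket and only small forces, so I'll continue the arc.

```bash
python3 -m jog '[[[0.0062,0,0.0025,0],[0.0061,0,0.0028,0],[0.0058,0,0.0032,0],[0.0057,0,0.0035,0],[0,0,0,0],[0,0,0,0]]]' 0.04 22
python3 - <<'E'
from h import *; import cv2
s=telemetry.sense();k=cal("wrist");im=viewer.camera("wrist")
print(s["ee_pos"],s["contact_force"],s["moment"])
for d in models.cut_out("wrist","wide_gauge")[:2]: print(d["score"],d["box"])
# predicted outlines for several tilts; pivot at grasp (0,0,-.024 tool), grasp at Lg=.114
def pred(th,Lg=.114):
    P=np.array([[a,b,c-Lg] for a,b,c in[(-.007,-.027,.085),(-.007,.027,.085),(-.007,-.027,.135),(-.007,.027,.135),(.007,-.027,.135),(.007,.027,.135),(-.0025,-.02,.08)]])
    t=np.radians(175.4); r=R.from_euler('z',t-np.pi)*R.from_euler('y',-th,degrees=True)
    return proj(k,r.apply(P)+s["ee_pos"]+[0,0,.024])
for th in(0,25,30,35,40): print(th,pred(th).round(0).tolist())
cv2.imwrite("pics/w3.png",im[:,:,::-1])
E
```

```text
time_s: 5.6
ee_pos: [0.3167, 0.2618, 0.1248]
tool_rot: [180.0, -0.1, 175.4]
contact_force: [-1.8, 1.4, 1.9]
width: 0.631
gripper_force: 29.0
[0.3167 0.2618 0.1248] [-1.7651  1.3609  1.9249] [0.373  0.2618 0.095 ]
0.8 [56.2, 200.7, 191.4, 366.3]
0.6 [236.1, 335.3, 401.9, 378.8]
0 [[258.0, 298.0], [379.0, 299.0], [234.0, 372.0], [403.0, 372.0], [237.0, 407.0], [400.0, 407.0], [275.0, 302.0]]
25 [[260.0, 323.0], [377.0, 323.0], [235.0, 341.0], [401.0, 341.0], [234.0, 385.0], [402.0, 385.0], [276.0, 332.0]]
30 [[260.0, 329.0], [377.0, 329.0], [236.0, 335.0], [401.0, 335.0], [234.0, 380.0], [403.0, 380.0], [276.0, 338.0]]
35 [[260.0, 334.0], [377.0, 335.0], [237.0, 329.0], [400.0, 329.0], [234.0, 374.0], [403.0, 374.0], [276.0, 345.0]]
40 [[260.0, 340.0], [377.0, 340.0], [237.0, 323.0], [399.0, 324.0], [234.0, 368.0], [403.0, 368.0], [276.0, 351.0]]
```

View pics/w3.png

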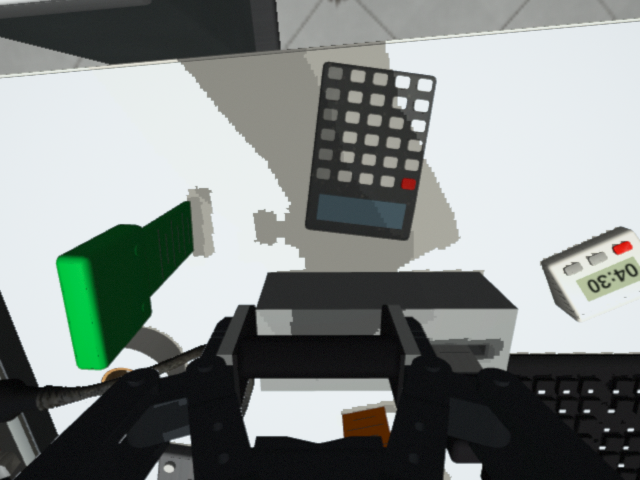

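The handle box (rows 335–379) fits a tilt of about 34–35°. I'll lift clear and carry the gauge to just above the mouth.

```bash
python3 -m jog '[[[0,0,-0.02,0],[0,0,-0.035,0],[0,0,-0.035,0],[-0.0196,-0.0079,0,5.5],[0,0,0,-5.5]]]' 0.04 40
python3 -m jog '[[[-0.0352,-0.0142,0,0],[-0.0352,-0.0142,0,0],[-0.0352,-0.0142,0,0],[-0.0352,-0.0142,0,0],[-0.0352,-0.0142,0,0],[0,0,0,5.5],[0,0,0,5.6],[0,0,0.015,0],[0,0,0,0],[0,0,0,0]]]'
python3 - <<'E'
from h import *; import cv2
s=telemetry.sense(); print(s["ee_pos"],s["tool_rot"],s["contact_force"])
out=[]
for c,(x,y,w,h) in(("scene",(300,110,160,120)),("top",(290,110,120,90))):
    im=viewer.camera(c); k=cal(c)
    cv2.imwrite(f"pics/{c}3.png",im[:,:,::-1])
    out.append(cv2.resize(im[y:y+h,x:x+w,::-1],(400,300),interpolation=cv2.INTER_CUBIC))
    a=np.radians(s["tool_rot"][2]);f=-np.array([np.cos(a),np.sin(a),0]);sd=np.array([np.sin(a),-np.cos(a),0])
    tip=s["ee_pos"]+.0655*f-[0,0,.068]
    print(c,"tip-20,tip+20 crop px",((proj(k,[tip-.02*sd,tip+.02*sd])-[x,y])*400/w).round(1).tolist())
    for d in models.cut_out(c,"wide_gauge")[:3]: print(d["score"],d["box"])
w=viewer.camera("wrist")
print("tip world",tip)
cv2.imwrite("pics/m3.png",np.vstack([np.hstack(out),np.hstack([cv2.resize(w[:,:,::-1],(400,300)),np.zeros((300,400,3),np.uint8)])]))
E
```

```text
time_s: 6.32
ee_pos: [0.3371, 0.2518, 0.215]
tool_rot: [-180.0, 0.0, 175.4]
contact_force: [0.4, -0.5, -2.3]
width: 0.627
gripper_force: 43.1
time_s: 7.58
ee_pos: [0.5058, 0.1675, 0.1997]
tool_rot: [-180.0, -0.0, 164.4]
contact_force: [0.7, 1.2, -1.6]
width: 0.623
gripper_force: 43.1
[0.5058 0.1675 0.1997] [-179.9829   -0.036   164.4071] [ 0.6555  1.2366 -1.6129]
scene tip-20,tip+20 crop px [[253.1, 228.8], [205.8, 199.1]]
0.95 [278.1, 191.2, 310.5, 251.5]
0.6 [289.9, 301.2, 318.9, 372.3]
0.58 [349.8, 160.1, 401.8, 199.6]
top tip-20,tip+20 crop px [[238.1, 249.3], [161.6, 241.6]]
0.93 [262.6, 233.3, 294.9, 255.3]
0.8 [361.5, 319.2, 375.1, 351.2]
0.47 [332.7, 206.3, 372.7, 214.2]
tip world [0.5689 0.1499 0.1317]
```

View pics/m3.png

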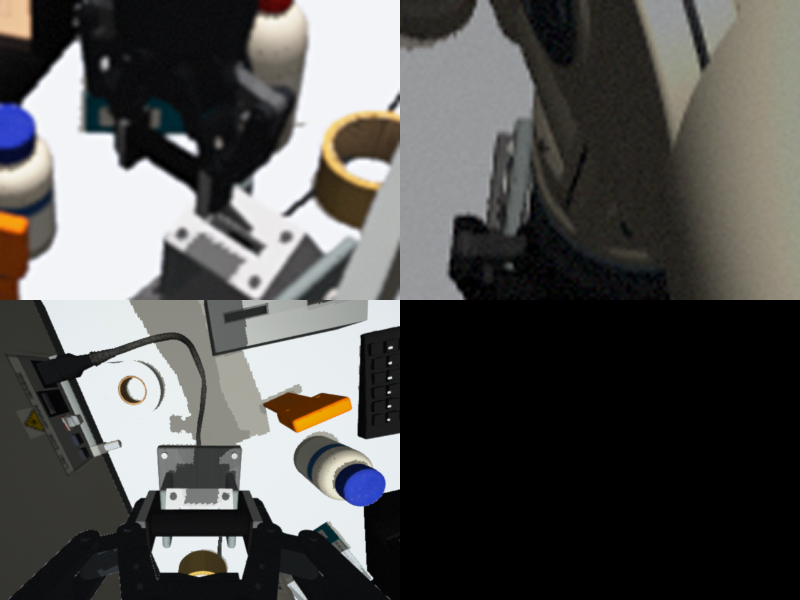

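The gauge hangs just above the mouth and the wrist view looks laterally centred. Before inserting, I'll zoom in on the tip and the holes in the block's face.

```bash
python3 - <<'E'
from h import *; import cv2
s=telemetry.sense(); k=cal("wrist"); S=cal("scene"); w=viewer.camera("wrist"); sc=cv2.imread("pics/scene3.png")
p=[.5769,.1475,164.27,.0179,.032]
H=np.array([.5769,.1475,.105])+blockR(p[2]).apply([[sx*p[3],sy*p[4],0] for sx,sy in((-1,-1),(-1,1),(1,1),(1,-1))])
print("holes pred wrist",proj(k,H).round(1).tolist())
m3=np.array([.5769,.1475,.105]); print("mouth scene", ((proj(S,m3)-[355,160])*6.6667).round(0))
a=cv2.resize(w[240:390,220:420,::-1],(400,300),interpolation=cv2.INTER_CUBIC)
b=cv2.resize(sc[160:235,355:415],(480,600),interpolation=cv2.INTER_CUBIC)
A=np.zeros((600,800,3),np.uint8);A[:240,:320]=cv2.resize(a,(320,240));A[:,320:]=b
A[250:490,:320]=cv2.resize(w[290:350,270:370,::-1],(320,240)) if 0 else cv2.resize(w[280:340,260:340,::-1],(320,240),interpolation=cv2.INTER_CUBIC)
cv2.imwrite("pics/m4.png",A)
f=-np.array([np.cos(np.radians(164.4)),np.sin(np.radians(164.4)),0]);sd=np.array([-f[1],f[0],0])
tip=s["ee_pos"]+.0655*f-[0,0,.068]
print("tip in right panel",((proj(S,[tip-.02*sd,tip+.02*sd])-[355,160])*8+[320,0]).round(0).tolist(),"mouth ends",((proj(S,[m3-.022*sd,m3+.022*sd])-[355,160])*8+[320,0]).round(0).tolist())
E
```

```text
holes pred wrist [[361.3, 363.1], [274.8, 363.0], [276.4, 313.9], [359.9, 314.0]]
mouth scene [[256. 294.]]
tip in right panel [[691.0, 329.0], [539.0, 235.0]] mouth ends [[710.0, 405.0], [547.0, 302.0]]
```

View pics/m4.png

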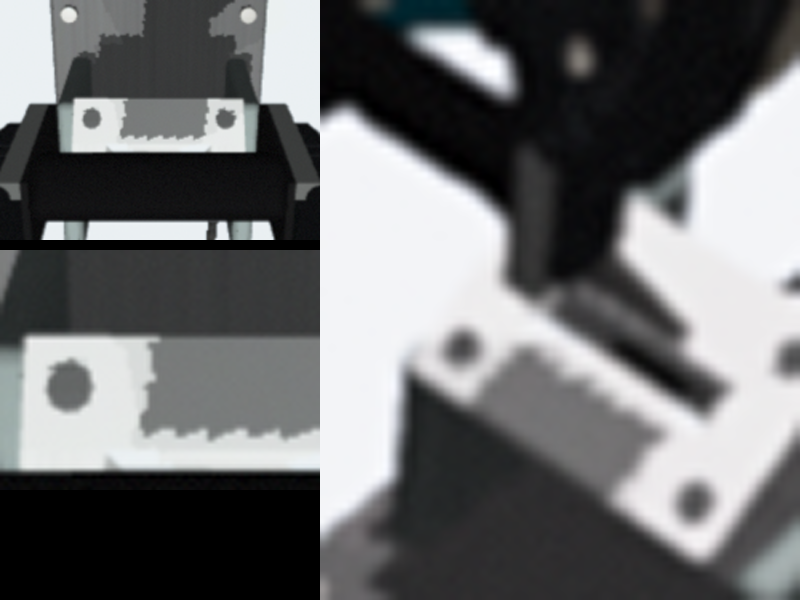

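The holes match the prediction to about 1 px (block about 0.7 mm further +y). The visible blade corner at (690,335) is where I predicted it. Lowering onto the slot axis, then inserting.

```bash
python3 -m jog '[[[0,0.0005,0.0075,0],[0,0,0.0075,0],[0,0,0,0],[-0.0029,0,0.0041,0],[-0.0029,0,0.0041,0],[0,0,0,0]]]' 0.04 25
python3 -m jog '[[[-0.0023,0,0.0033,0],[-0.0023,0,0.0033,0],[-0.0023,0,0.0033,0],[0,0,0,0]]]'
```

```text
time_s: 8.62
ee_pos: [0.5119, 0.1663, 0.1763]
tool_rot: [-180.0, -0.0, 164.3]
contact_force: [0.2, -0.2, -1.7]
width: 0.628
gripper_force: 43.1
time_s: 9.12
ee_pos: [0.5185, 0.1645, 0.1666]
tool_rot: [-180.0, -0.0, 164.3]
contact_force: [-0.2, 0.6, -2.3]
width: 0.628
gripper_force: 43.1
```

```bash
python3 -m jog '[[[-0.0017,0,0.0025,0],[-0.0017,0,0.0025,0],[0,0,0,0]]]'
python3 -m jog '[[[-0.0017,0,0.0025,0],[-0.0017,0,0.0025,0],[0,0,0,0]]]'
python3 -m jog '[[[-0.0017,0,0.0025,0],[-0.0017,0,0.0025,0],[0,0,0,0]]]'
python3 - <<'E'
from h import *; import cv2
s=telemetry.sense();k=cal("scene");im=viewer.camera("scene");print(s["ee_pos"],s["contact_force"],s["moment"])
cv2.imwrite("pics/s5.png",cv2.resize(im[140:240,335:435,::-1],(600,600),interpolation=cv2.INTER_CUBIC))
E
```

```text
time_s: 9.5
ee_pos: [0.5218, 0.1636, 0.1619]
tool_rot: [180.0, 0.0, 164.3]
contact_force: [-0.5, -1.1, 0.5]
width: 0.629
gripper_force: 43.4
time_s: 9.88
ee_pos: [0.5252, 0.1627, 0.1566]
tool_rot: [180.0, 0.0, 164.3]
contact_force: [0.5, 0.1, 0.1]
width: 0.633
gripper_force: 43.4
time_s: 10.25
ee_pos: [0.5285, 0.1617, 0.1516]
tool_rot: [-180.0, 0.0, 164.3]
contact_force: [0.2, -0.3, 0.3]
width: 0.627
gripper_force: 43.3
[0.5285 0.1617 0.1516] [ 0.1568 -0.3147  0.3178] [ 0.1103 -0.1248  0.0595]
```

View pics/s5.png

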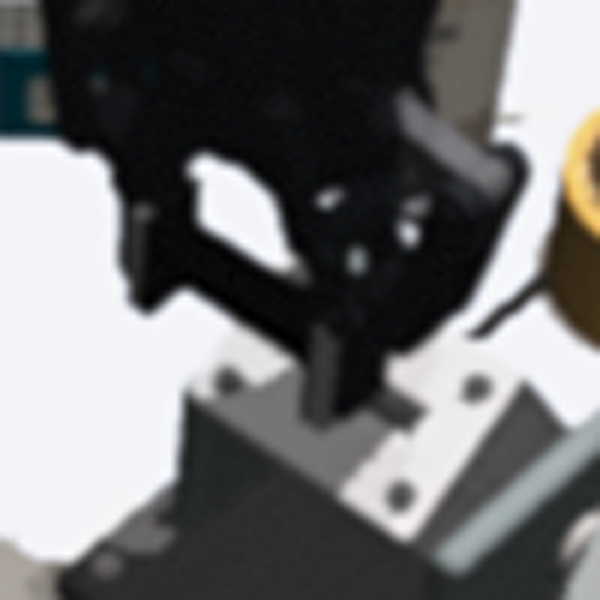

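The blade is in the slot, with a model depth of about 26 mm and on axis. The resting reading hides the drag, so I'll read the force at the end of moving rows from here.

```bash
for i in 1; do python3 -m jog '[[[-0.00115,0,0.00164,0],[-0.00115,0,0.00164,0],[-0.00115,0,0.00164,0]]]'; done
python3 -m jog '[[[-0.00115,0,0.00164,0],[-0.00115,0,0.00164,0]]]'
python3 -m jog '[[[-0.00057,0,0.00082,0],[-0.00057,0,0.00082,0]]]'
```

```text
time_s: 10.68
ee_pos: [0.5315, 0.1609, 0.1469]
tool_rot: [-180.0, -0.0, 164.3]
contact_force: [-1.8, -0.3, 5.1]
width: 0.626
gripper_force: 43.5
time_s: 10.92
ee_pos: [0.5338, 0.1602, 0.1436]
tool_rot: [-180.0, -0.0, 164.3]
contact_force: [-3.2, 1.4, 4.7]
width: 0.626
gripper_force: 43.5
time_s: 11.18
ee_pos: [0.5349, 0.1599, 0.142]
tool_rot: [180.0, -0.0, 164.3]
contact_force: [-2.2, 0.5, 5.0]
width: 0.628
gripper_force: 43.5
```

Shutter drag of about 6–7 N is clear, at a model depth of about 38 mm. I'll go on in 1 mm steps and halt the chain as soon as the axial force rises.

```bash
cat > chk.py <<'E'
import sys; from h import *
s=telemetry.sense(); a=blockR(164.27).apply([0,0,1]); F=s["contact_force"]@a
d=-(s["ee_pos"]-[.5349,.1599,.1420])@a*1e3
print("t",s["time_s"],"axial adv mm %.2f F %.1f"%(d,F),s["contact_force"]); sys.exit(F>9.5)
E
python3 -m jog '[[[-0.00057,0,0.00082,0]]]' 0.04 60 >/dev/null; python3 chk.py && 
python3 -m jog '[[[-0.00057,0,0.00082,0]]]' >/dev/null && python3 chk.py && 
python3 -m jog '[[[-0.00057,0,0.00082,0]]]' >/dev/null && python3 chk.py && 
python3 -m jog '[[[-0.00057,0,0.00082,0]]]' >/dev/null && python3 chk.py && 
python3 -m jog '[[[-0.00057,0,0.00082,0]]]' >/dev/null && python3 chk.py && 
python3 -m jog '[[[-0.00057,0,0.00082,0]]]' >/dev/null && python3 chk.py && 
python3 -m jog '[[[-0.00057,0,0.00082,0]]]' >/dev/null && python3 chk.py && 
python3 -m jog '[[[-0.00057,0,0.00082,0]]]' >/dev/null && python3 chk.py
```

```text
t 11.3 axial adv mm 0.98 F 5.2 [-1.9108  0.7543  4.9405]False
```

```bash
sed -i 's/sys.exit(F>9.5)/sys.exit(int(F>9.5))/' chk.py
python3 -m jog '[[[-0.00057,0,0.00082,0]]]' >/dev/null && python3 chk.py && 
python3 -m jog '[[[-0.00057,0,0.00082,0]]]' >/dev/null && python3 chk.py && 
python3 -m jog '[[[-0.00057,0,0.00082,0]]]' >/dev/null && python3 chk.py && 
python3 -m jog '[[[-0.00057,0,0.00082,0]]]' >/dev/null && python3 chk.py && 
python3 -m jog '[[[-0.00057,0,0.00082,0]]]' >/dev/null && python3 chk.py && 
python3 -m jog '[[[-0.00057,0,0.00082,0]]]' >/dev/null && python3 chk.py && 
python3 -m jog '[[[-0.00057,0,0.00082,0]]]' >/dev/null && python3 chk.py && 
python3 -m jog '[[[-0.00057,0,0.00082,0]]]' >/dev/null && python3 chk.py && 
python3 -m jog '[[[-0.00057,0,0.00082,0]]]' >/dev/null && python3 chk.py && 
python3 -m jog '[[[-0.00057,0,0.00082,0]]]' >/dev/null && python3 chk.py && 
python3 -m jog '[[[-0.00057,0,0.00082,0]]]' >/dev/null && python3 chk.py && 
python3 -m jog '[[[-0.00057,0,0.00082,0]]]' >/dev/null && python3 chk.py
```

```text
t 11.425 axial adv mm 1.99 F 5.2 [-2.6189  0.8061  4.4099]
t 11.55 axial adv mm 2.66 F 14.9 [-8.0415  1.0631 12.531 ]
```

The stop is reached: force jumped from 5 to 15 N at an advance of about 2.6 mm. Now fine steps to find where it yields.

```bash

python3 -m jog '[[[-0.00029,0,0.00041,0]]]' >/dev/null ; python3 chk.py; 
python3 -m jog '[[[-0.00029,0,0.00041,0]]]' >/dev/null ; python3 chk.py; 
python3 -m jog '[[[-0.00029,0,0.00041,0]]]' >/dev/null ; python3 chk.py; 
python3 -m jog '[[[0,0,0,0]]]' >/dev/null ; python3 chk.py
```

```text
t 11.675 axial adv mm 2.69 F 16.5 [-8.0861  0.8951 14.4693]
t 11.8 axial adv mm 2.80 F 17.7 [-9.2716  1.3738 15.13  ]
t 11.925 axial adv mm 3.18 F 19.5 [-9.9516  1.2017 16.8117]
t 12.05 axial adv mm 3.20 F 17.9 [-9.0602  0.2544 15.64  ]
```

It yields at an advance of about 2.75 mm, so the stop is now in by about 0.45 mm. Target advance is about 5.75 mm.

```bash

python3 -m jog '[[[-0.00029,0,0.00041,0],[-0.00029,0,0.00041,0]]]' >/dev/null ; python3 chk.py; 
python3 -m jog '[[[-0.00029,0,0.00041,0],[-0.00029,0,0.00041,0]]]' >/dev/null ; python3 chk.py; 
python3 -m jog '[[[0,0,0,0]]]' >/dev/null ; python3 chk.py
```

```text
t 12.3 axial adv mm 4.09 F 18.5 [-9.9519  1.2063 15.6098]
t 12.55 axial adv mm 5.10 F 19.6 [-10.3697   1.5428  16.6523]
t 12.675 axial adv mm 5.17 F 18.9 [-10.0454   0.731   16.1217]
```

```bash

python3 -m jog '[[[-0.00029,0,0.00041,0]]]' >/dev/null ; python3 chk.py; 
python3 -m jog '[[[0,0,0,0]]]' >/dev/null ; python3 chk.py
python3 -m jog '[[[0.00029,0,-0.00041,0],[0.00029,0,-0.00041,0],[0,0,0,0]]]' >/dev/null ; python3 chk.py
```

```text
t 12.8 axial adv mm 5.59 F 19.7 [-10.0828   1.0327  17.0891]
t 12.925 axial adv mm 5.66 F 18.9 [-10.2063   0.8905  15.9705]
t 13.3 axial adv mm 5.58 F 9.5 [-5.5109 -0.3523  7.9404]
```

```bash

python3 -m jog '[[[0.00017,0,-0.00025,0],[0,0,0,0]]]' >/dev/null ; python3 chk.py
python3 -m jog '[[[0,0,0,0],[0,0,0,0],[0,0,0,0]]]' 0.064 20; python3 chk.py
python3 -m jog '[[[0,0,0,0],[0,0,0,0]]]' 0.072
python3 - <<'E'
from h import *; import cv2
s=viewer.camera("scene");w=viewer.camera("wrist")
for d in models.cut_out("wrist","wide_gauge")[:3]: print(d["score"],d["box"])
cv2.imwrite("pics/m6.png",np.hstack([cv2.resize(s[140:240,335:435,::-1],(400,400),interpolation=cv2.INTER_CUBIC),cv2.resize(w[200:440,200:440,::-1],(400,400))]))
E
```

```text
t 13.55 axial adv mm 5.59 F 5.7 [-3.3782  0.071   4.7031]
time_s: 13.92
ee_pos: [0.5381, 0.159, 0.1371]
tool_rot: [-180.0, -0.0, 164.3]
contact_force: [-0.1, 0.4, 0.8]
width: 0.748
gripper_force: 0.0
t 13.925 axial adv mm 5.89 F 0.8 [-0.1303  0.3775  0.7864]
time_s: 14.18
ee_pos: [0.538, 0.159, 0.1373]
tool_rot: [-180.0, -0.0, 164.3]
contact_force: [-0.3, -0.0, -0.1]
width: 0.841
gripper_force: 0.0
0.9 [239.0, 318.9, 402.3, 363.3]
0.64 [116.9, 29.9, 240.9, 155.6]
0.62 [450.9, 82.2, 640.0, 172.6]
```

View pics/m6.png

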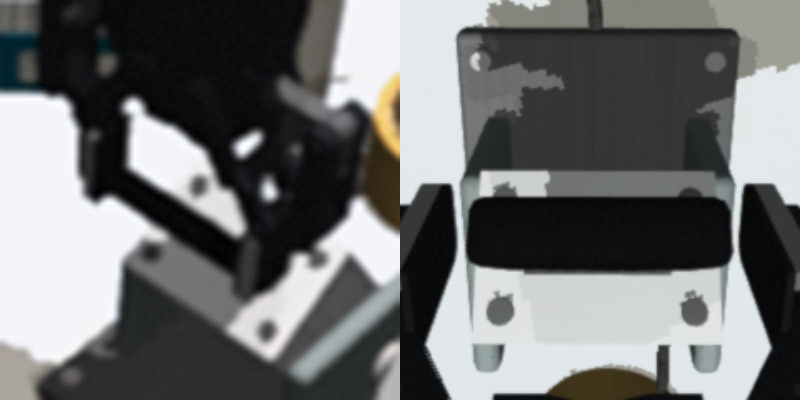

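The gauge stands in the slot with both fingers clear of the handle. I'll retreat straight up and check.

```bash

python3 -m jog '[[[0,0,-0.02,0],[0,0,-0.03,0],[0,0,-0.04,0],[0,0,-0.04,0],[0.05,0,0,0],[0.05,0,0,0],[0,0,0,0]]]'
python3 - <<'E'
from h import *; import cv2
k=cal("wrist");w=viewer.camera("wrist");k2=cal("scene");sc=viewer.camera("scene")
r=blockR(164.27); m=np.array([.5769,.1482,.105])
for D in(.040,.0437,.047,.052):
    P=r.apply([[sx*.007,sy*.027,.135-D] for sx in(-1,1) for sy in(-1,1)]+[[.007,y,.085-D] for y in(-.027,.027)])+m
    print(D,proj(k,P).round(0).tolist(),proj(k2,P).round(0).tolist())
for c in("wrist","scene"):
    for d in models.cut_out(c,"wide_gauge")[:3]: print(c,d["score"],d["box"])
cv2.imwrite("pics/m7.png",np.hstack([cv2.resize(w[:,:,::-1],(400,300)),cv2.resize(sc[140:245,320:460,::-1],(400,300),interpolation=cv2.INTER_CUBIC)]))
E
```

```text
time_s: 15.2
ee_pos: [0.4391, 0.1867, 0.2684]
tool_rot: [180.0, 0.0, 164.4]
contact_force: [-1.1, 0.7, 0.3]
width: 0.846
gripper_force: 0.0
0.04 [[355.0, 373.0], [282.0, 373.0], [355.0, 353.0], [282.0, 353.0], [349.0, 352.0], [288.0, 352.0]] [[365.0, 175.0], [392.0, 192.0], [360.0, 183.0], [386.0, 200.0], [370.0, 192.0], [396.0, 209.0]]
0.0437 [[355.0, 373.0], [282.0, 372.0], [354.0, 353.0], [283.0, 353.0], [349.0, 352.0], [288.0, 352.0]] [[365.0, 176.0], [392.0, 193.0], [360.0, 184.0], [387.0, 201.0], [371.0, 193.0], [396.0, 209.0]]
0.047 [[354.0, 372.0], [283.0, 372.0], [354.0, 353.0], [283.0, 353.0], [348.0, 352.0], [288.0, 352.0]] [[366.0, 177.0], [393.0, 194.0], [361.0, 184.0], [388.0, 201.0], [371.0, 193.0], [397.0, 210.0]]
0.052 [[353.0, 372.0], [283.0, 372.0], [353.0, 353.0], [284.0, 353.0], [348.0, 352.0], [289.0, 352.0]] [[367.0, 178.0], [394.0, 195.0], [362.0, 185.0], [389.0, 202.0], [372.0, 194.0], [398.0, 210.0]]
wrist 0.76 [401.8, 205.4, 491.5, 274.7]
wrist 0.71 [282.1, 348.3, 357.1, 364.0]
wrist 0.59 [214.7, 6.5, 266.2, 98.0]
scene 0.81 [360.3, 182.3, 403.1, 209.3]
scene 0.73 [290.7, 297.6, 319.7, 367.2]
scene 0.58 [276.0, 190.5, 311.1, 248.0]
```

View pics/m7.png

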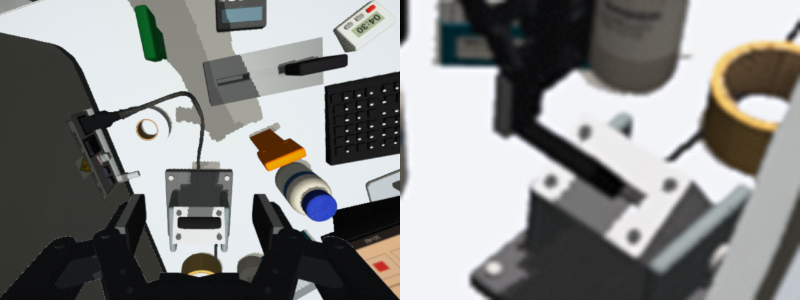

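The gauge stands in the slot (handle at about (180–225,222) in the left panel). The narrow gauge is still in the stand and the arm touches nothing, so I'm handing it in.

```bash
python3 -c "
from cell import workorder; print(workorder.sign_off())"
```

```text
the job is handed in; nothing more can be done
None
```

The wide gauge is standing in the tilted slot on the depth stop, which I pressed in by about 2.9 mm judging from the arm's travel. The arm was clear and nothing else was moved when I handed the job in at about 15 s; the sign-off gave no verdict.

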